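# Slide the valve guard aside and push the red stopcock shut

### The job

Shut off the vacuum line at the grey valve box: push the yellow guard plate along its rails, fully across to the blue end, so that the red valve handle is uncovered, then push the red handle round until it is fully shut, across its pipe. Only push with the fingers: do not lift the guard from its rails or lift anything else, and leave the blue handle and the things standing around where they are.

Things in the scene. Friction and masses are not known exactly. Their poses are not given: they have to be found in the camera images.
- valve_box: Grey open-topped valve box fixed to the bench, 150 (x) x 262 (y) x 76 mm high; inside 132 x 250 mm, no wall between the two valves: red (vacuum) on the +y side, blue (vent) on the -y side. Origin: centre of its underside; x points away from the robot (yaw up to 0.35 rad either way), y left, z up. Brass pipes and valve bodies below the handles reach up to z = 34 mm, at the pivots 40 mm.
- guard: Loose yellow plate, 138 (x) x 120 (y) x 6 mm, 0.3 kg, black rib on top. Origin: centre of its underside; axes as the box's. It lies on the long walls (underside at box z = 66 mm) between lips 10 mm high, 2.5 mm play each side, and slides along the box's y by a push of a few N. Starts over the red valve (box y = +45 to +63 mm); against the end wall over the blue valve it is at box y = -65 mm.
- guard_rib (a point): Centre of the guard's rib, 15 mm above the guard's underside. The rib is 100 mm long (along x), 12 mm thick (along y) and stands 18 mm above the plate, its top at box z = 90 mm.
- red_handle (a joint): Turn of the red handle, rad: 0 = open, pointing along the box's -x (along the pipe); 1.571 = shut, at its stop, pointing along the box's +y (across the pipe). Shuts clockwise seen from above; starts between 0 and 0.3, takes about 0.1 N m and stays where it is left.
- red_handle_tip (a point): Point on the red handle 46 mm from its pivot, at mid height. The handle is a straight red bar, 52 mm long from the pivot, 12 mm wide, 16 mm high, between box z = 41 and 57 mm; it swings in a level plane under the guard.
- red_pivot (a point): Vertical pivot axis of the red handle, at the handle's mid height: box x = +20, y = +62.5, z = 49 mm. The blue handle's pivot is at box x = +20, y = -62.5 mm.
- blue_handle_tip (a point): The same point on the blue handle, which is of the same shape, turns as easily, and starts at any angle between pointing along -x and 1.2 rad on towards +y. It is to be left alone.
- vial_a: Bystander: glass vial with black cap, 23 mm across, 52 mm tall, loose on the bench; origin at the centre of its underside.
- vial_b: Bystander: glass vial with white cap, 23 mm across, 52 mm tall, loose on the bench; origin at the centre of its underside.
- solvent_bottle: Bystander: white dropper bottle with blue cap, 36 mm across, 94 mm tall, loose on the bench; origin at the centre of its underside.
- tweezers_steel: Bystander: steel tweezers lying flat, 12x121x10 mm, loose on the bench; origin at the centre of its underside. (Keep clear of the fixed microscope straight ahead of the robot, x 0.3 to 0.65, y -0.12 to 0.17, about 0.35 m high, and of the instrument case behind the valve box, from x = 0.62 on, 0.17 m high with a lamp on it to 0.33 m.)
- vial_c: Bystander: second glass vial with black cap, 23 mm across, 52 mm tall, loose on the bench; origin at the centre of its underside.

How it is judged:
By the outcome, as a careful person would: the job done as asked, in the order asked, and still so for the second after the job is handed in, with the robot touching nothing.
It also fails if it takes over 48 s, if anything falls off the work surface, if the arm or the gripper's body presses on something with over 40 N, if the wrist force passes 120 N, or if a joint passes its speed limit or range.

### The arm

A 6-joint arm with a two-finger parallel gripper is mounted at the origin on a cart in front of the work surface, level with it; the furniture and walls round the work are solid. World frame = base frame: x ahead of the robot, y to its left, z up, the work surface at z = 0. Lengths are in m, angles in rad, forces in N, time in s.
With the tool pointing down it reaches from about 0.425 to 0.95 m from the base axis. Payload 14.7 kg.
Tool frame: the origin (TCP) lies midway between the tips of the shut fingers; the grasp point (between the pads) lies 19 mm behind it; z points along the fingers, y is the line along which they close (so a half turn about z gives the same grasp; the last joint's range is limited). The gripper opens to 85 mm and grips with 20 to 120 N. Pads are 22 mm wide; open, the fingers measure 114 mm over their backs; the gripper's body (76 mm by 85 mm) begins 54 mm behind the grasp point. The pads swing forward as they close: fully open they stand 13 mm farther back than shut.
Start: joints at [-1.294, 0.48, 1.596, -0, 1.065, -0.047], TCP at [0.207, -0.616, 0.231] pointing down, gripper open.
Joint ranges: [-2.75, 2.75], [-0.82, 2.05], [0.23, 2.67], [-1.56, 4.7], [0.09, 2.69], [-2.92, 2.92]. Speed limits (rad/s): [1.89, 1.89, 2.39, 3.01, 3.01, 3.01].

### API

Orientations are given as a 3x3 rotation matrix whose columns are the frame's x, y, z axes.
In Python, from bench import r gives the robot as it stands.
- The arm moves only by the tool jog_arm, never from a script. Its argument "targets" is a list of rows, each an object of numbers: "wx", "wy", "wz": the turn, a rotation vector about the tool's x, y, z in degrees; "dx", "dy", "dz": the shift along the tool's x, y, z in m; "jaw": the opening, from 0 (shut) to 1 (fully open). In form: [{"wx": .., "wy": .., "wz": .., "dx": .., "dy": .., "dz": .., "jaw": ..}, ...]. A call has 1 to 10 rows; each row shifts and turns the commanded pose from where the row before left it, along the tool's axes as they then stand; what a row does not reach is not made up. A row lasts 1/12 s, in which the tool goes at most 41.7 mm and 7.16 degrees, less where a joint would pass 70% of its speed; a pose out of reach is approached as far as the arm can. A call is refused whole if a number of a shift passes 0.0417 or a number of a turn 7.16, either way. A call with a gripper value outside its range is refused whole. The fingers move at their own pace and stop on an object; "newtons" is the grip in N (left out, the last holds). Time passes only in rows, so rows that do not move let the fingers close. It gives the time, the measured TCP pose, the force, the opening and the grip force at its end, in the units of the state.
- r.sense(): the state, without advancing time (a new reading comes with each control period).
- r.grab_frame(name): name is "scene" or "top"; returns a dict with "img" (384x512x3 uint8, blue, green, red), "vertical_fov" (degrees; the focal length in pixels is half the picture's height over the tangent of half this angle, whatever the lens; pixels are square), "cx", "cy" (the principal point, pixels), "k1" (the pictures are not rectified: a ray, as slopes to the right and down, at radius r is drawn at 1 + k1 r^2 times it, then the intrinsics apply), "R" (3x3) and "t" (3): a world point X has camera coordinates R X + t. Camera axes: x right, y down, z forward; pixel columns grow to the right and rows downward; lengths in m; the calibration is good to about 2 mm. A picture is of the moment at which its call begins. There is no depth.
- r.close_job(): hands the job in; it is judged then, once.
The state is a dict: "time_s": time; "joint_pos": joint angles; "qd": joint speeds; "effort": joint torques, N m; "tool_pos": TCP position; "tool_rot": TCP orientation; "force": force on the tool from outside, world axes, zero at the start; "moment": the same for the moment, N m; "gripper_width": finger opening in m; "grasp_force": force on a finger pad.
Only numpy, scipy, OpenCV 4.12 (cv2) and the standard library are available. Lean on these libraries where they do the work, as an engineer would, in place of code of your own. Each camera call takes 0.05 s, during which the arm holds its last target. There are 200 camera calls.

## Working session

There is one attempt and no reset: what is moved stays moved. The work goes in short steps, Python scripts to look and compute and a tool call to move; the robot and the scene stay as the last step left them, time stands still between calls to the robot, and variables do not carry over. Pictures are saved under pics/ and viewed, at most 10 in all, crops included, and the job is handed in when it is done.

Besides the shell and the picture viewer there is one more tool, called after "Call:" as name(argument=value, ...), one argument or row to a line, values as JSON. jog_arm: Moves the arm, as the interface text tells. Its arguments: {"type":"object","properties":{"targets":{"type":"array","items":{"type":"object","properties":{"wx":{"type":"number"},"wy":{"type":"number"},"wz":{"type":"number"},"dx":{"type":"number"},"dy":{"type":"number"},"dz":{"type":"number"},"jaw":{"type":"number"}}}},"newtons":{"type":"number"}},"required":["targets"]}

```bash
ls; mkdir -p pics
cat > h.py <<'E'
import numpy as np, cv2
from bench import r
def K(f):
    fl=f["img"].shape[0]/2/np.tan(np.radians(f["vertical_fov"])/2)
    return np.array([[fl,0,f["cx"]],[0,fl,f["cy"]],[0,0,1.]]), np.array([f["k1"],0,0,0,0.])
def rays(f,px):
    k,d=K(f); u=cv2.undistortPoints(np.float64(px).reshape(-1,1,2),k,d).reshape(-1,2)
    R=np.array(f["R"]); c=-R.T@np.array(f["t"])
    return c,(R.T@np.c_[u,np.ones(len(u))].T).T
def onz(f,px,z):
    c,v=rays(f,px); return c+v*((z-c[2])/v[:,2])[:,None]
def proj(f,X):
    k,d=K(f); return cv2.projectPoints(np.float64(X).reshape(-1,3),cv2.Rodrigues(np.array(f["R"]))[0],np.float64(f["t"]),k,d)[0].reshape(-1,2)
E
python3 - <<'E'
from h import *
for n in("scene","top"):
    f=r.grab_frame(n); cv2.imwrite(f"pics/{n}0.png",f["img"]); np.save(f"{n}.npy",f,allow_pickle=True)
    print(n,f["vertical_fov"],f["k1"],-np.array(f["R"]).T@f["t"],np.array(f["R"])[2])
E
```

```text
pics
scene 50.43074339458872 -0.021199551731496343 [ 0.95678302 -0.08303936  0.70294608] [-0.61313281 -0.34172048 -0.71224663]
top 42.85405295980548 -0.1173920214252757 [ 0.34790072 -0.41760563  1.13934125] [ 0.07771993  0.02440261 -0.99667654]
```

View pics/scene0.png

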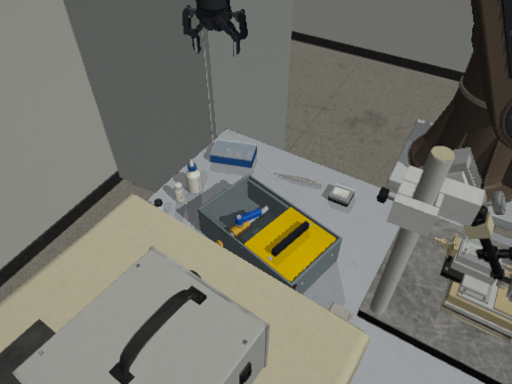

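View pics/top0.png

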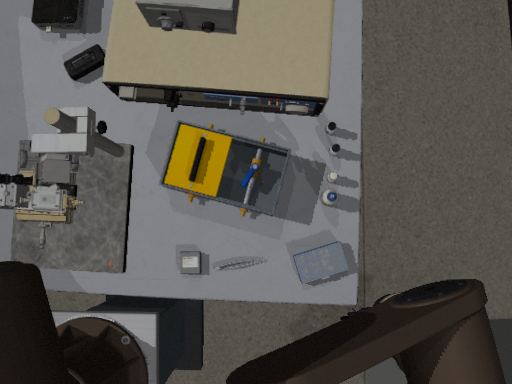

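The top view shows the box at (228,168), with the yellow guard on its left (+y) half at (197,162), rib at (198,160), blue handle at (252,172), and vials and bottle at the right (332,130–197). The scene view shows the same layout from the far side.

Run:
```python
from h import *
f=np.load("top.npy",allow_pickle=True).item(); im=f["img"]
hsv=cv2.cvtColor(im,cv2.COLOR_BGR2HSV)
m=cv2.inRange(hsv,(22,150,120),(36,255,255))
n,l,s,c=cv2.connectedComponentsWithStats(m); i=1+s[1:,4].argmax()
pts=np.argwhere(l==i)[:,::-1]
P=onz(f,pts,.072)[:,:2]*1000
rc=cv2.minAreaRect(np.float32(P)); print("guard",rc); print(cv2.boxPoints(rc))
hull=cv2.convexHull(pts.astype(np.int32)); hm=np.zeros(m.shape,np.uint8); cv2.fillConvexPoly(hm,hull,1)
rb=np.argwhere((hm>0)&(im.max(2)<60))[:,::-1]
print("rib",cv2.minAreaRect(np.float32(onz(f,rb,.09)[:,:2]*1000)))
b=cv2.inRange(hsv,(100,150,80),(130,255,255)); b[:,:225]=0;b[:,275:]=0;b[:140]=0;b[215:]=0
print("blue",cv2.minAreaRect(np.float32(onz(f,np.argwhere(b)[:,::-1],.057)[:,:2]*1000)))
c=np.array([[178,123],[290,150],[276,214],[163,186]],float)
print("box corners",onz(f,c,.076)*1000)
for nm,p in dict(vial1=(332,127),vial2=(335,149),vial3=(333,176),bottle=(331,197)).items(): print(nm,onz(f,[p],.09 if nm=="bottle" else .052)*1000)
g=im[100:230,150:350]; cv2.imwrite("pics/crop.png",cv2.resize(g,None,fx=4,fy=4,interpolation=cv2.INTER_CUBIC))
s=r.sense(); print(np.round(s["tool_rot"],3),s["tool_pos"])
```

```text
guard ((501.0634765625, -267.2647399902344), (118.5921630859375, 137.1864776611328), 74.79305267333984)
[[ 419.3183  -306.49213]
 [ 551.7012  -342.477  ]
 [ 582.80865 -228.03735]
 [ 450.42578 -192.05249]]
rib ((500.257080078125, -269.24603271484375), (11.923834800720215, 97.98169708251953), 74.85701751708984)
blue ((468.4366455078125, -379.6773681640625), (13.013565063476562, 57.5816535949707), 54.80653381347656)
box corners [[ 583.15012481 -223.20316123   76.        ]
 [ 520.82284239 -471.25213175   76.        ]
 [ 380.59733367 -439.81744911   76.        ]
 [ 442.5569798  -191.73027221   76.        ]]
vial1 [[ 576.92025591 -567.71494496   52.        ]]
vial2 [[ 526.69281675 -573.56695129   52.        ]]
vial3 [[ 465.7384079  -568.07604187   52.        ]]
bottle [[ 416.28057155 -557.86067543   90.        ]]
[[ 0.948  0.318 -0.   ]
 [ 0.318 -0.948  0.001]
 [ 0.    -0.001 -1.   ]] [ 0.20673809 -0.6158783   0.23074285]
```

View pics/crop.png

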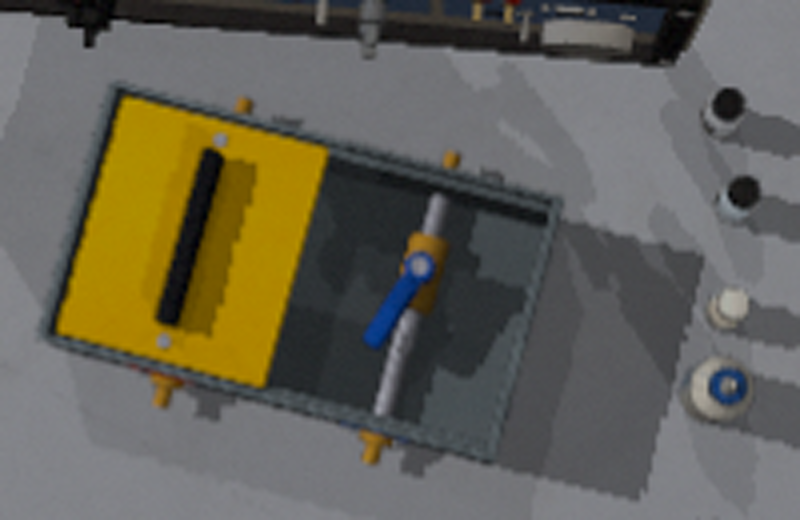

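Call:
jog_arm(
  targets=[
    {"wz": -7, "jaw": 0},
    {"wz": -7, "jaw": 0},
    {"wz": -7, "jaw": 0},
    {"wz": -7, "jaw": 0},
    {"wz": -7, "jaw": 0},
    {"wz": -7, "jaw": 0},
    {"wz": -7, "jaw": 0},
    {"wz": -7, "jaw": 0},
    {"jaw": 0},
  ],
  newtons=40,
)

```text
validation failed for argument at $.ta...
```

Call:
jog_arm(
  targets=[
    {"dx": 0.022, "dy": 0.01},
    {"dx": 0.022, "dy": 0.01},
    {"dx": 0.022, "dy": 0.01},
    {"dx": 0.022, "dy": 0.01},
    {"dx": 0.022, "dy": 0.01},
    {"dx": 0.022, "dy": 0.01},
    {"dx": 0.022, "dy": 0.01},
    {"dx": 0.022, "dy": 0.01},
    {"dx": 0.022, "dy": 0.01},
    {"dx": 0.022, "dy": 0.01},
  ],
)

```text
validation failed for argument at $.ta...
```

Call:
jog_arm(
  targets=[
    {"wx": 0, "wy": 0, "wz": -7.0, "dx": 0, "dy": 0, "dz": 0, "jaw": 0},
    {"wx": 0, "wy": 0, "wz": -7.0, "dx": 0, "dy": 0, "dz": 0, "jaw": 0},
    {"wx": 0, "wy": 0, "wz": -7.0, "dx": 0, "dy": 0, "dz": 0, "jaw": 0},
    {"wx": 0, "wy": 0, "wz": -7.0, "dx": 0, "dy": 0, "dz": 0, "jaw": 0},
    {"wx": 0, "wy": 0, "wz": -7.0, "dx": 0, "dy": 0, "dz": 0, "jaw": 0},
    {"wx": 0, "wy": 0, "wz": -7.0, "dx": 0, "dy": 0, "dz": 0, "jaw": 0},
    {"wx": 0, "wy": 0, "wz": -7.0, "dx": 0, "dy": 0, "dz": 0, "jaw": 0},
    {"wx": 0, "wy": 0, "wz": -7.0, "dx": 0, "dy": 0, "dz": 0, "jaw": 0},
    {"wx": 0, "wy": 0, "wz": 0, "dx": 0, "dy": 0, "dz": 0, "jaw": 0},
  ],
  newtons=40,
)

```text
time_s: 0.85
tool_pos: [0.2068, -0.616, 0.231]
tool_rot: [[0.26, 0.966, -0.0], [0.966, -0.26, 0.001], [0.001, -0.0, -1.0]]
force: [-0.4, -0.2, 0.2]
gripper_width: -0.0
grasp_force: 0.0
```

Call:
jog_arm(
  targets=[
    {"wx": 0, "wy": 0, "wz": 0, "dx": 0.022, "dy": 0.01, "dz": 0, "jaw": 0},
    {"wx": 0, "wy": 0, "wz": 0, "dx": 0.022, "dy": 0.01, "dz": 0, "jaw": 0},
    {"wx": 0, "wy": 0, "wz": 0, "dx": 0.022, "dy": 0.01, "dz": 0, "jaw": 0},
    {"wx": 0, "wy": 0, "wz": 0, "dx": 0.022, "dy": 0.01, "dz": 0, "jaw": 0},
    {"wx": 0, "wy": 0, "wz": 0, "dx": 0.022, "dy": 0.01, "dz": 0, "jaw": 0},
    {"wx": 0, "wy": 0, "wz": 0, "dx": 0.022, "dy": 0.01, "dz": 0, "jaw": 0},
    {"wx": 0, "wy": 0, "wz": 0, "dx": 0.022, "dy": 0.01, "dz": 0, "jaw": 0},
    {"wx": 0, "wy": 0, "wz": 0, "dx": 0.022, "dy": 0.01, "dz": 0, "jaw": 0},
    {"wx": 0, "wy": 0, "wz": 0, "dx": 0.022, "dy": 0.01, "dz": 0, "jaw": 0},
    {"wx": 0, "wy": 0, "wz": 0, "dx": 0.022, "dy": 0.01, "dz": 0, "jaw": 0},
  ],
)

```text
time_s: 1.68
tool_pos: [0.3624, -0.4297, 0.2312]
tool_rot: [[0.271, 0.962, -0.0], [0.962, -0.271, 0.0], [0.0, -0.0, -1.0]]
force: [0.0, 0.0, -0.1]
gripper_width: -0.0001
grasp_force: 0.0
```

Call:
jog_arm(
  targets=[
    {"wx": 0, "wy": 0, "wz": 0, "dx": 0.022, "dy": 0.01, "dz": 0, "jaw": 0},
    {"wx": 0, "wy": 0, "wz": 0, "dx": 0.022, "dy": 0.01, "dz": 0, "jaw": 0},
    {"wx": 0, "wy": 0, "wz": 0, "dx": 0.022, "dy": 0.01, "dz": 0, "jaw": 0},
    {"wx": 0, "wy": 0, "wz": 0, "dx": 0.022, "dy": 0.01, "dz": 0, "jaw": 0},
    {"wx": 0, "wy": 0, "wz": 0, "dx": 0.022, "dy": 0.01, "dz": 0, "jaw": 0},
    {"wx": 0, "wy": 0, "wz": 0, "dx": 0.022, "dy": 0.01, "dz": 0, "jaw": 0},
    {"wx": 0, "wy": 0, "wz": 0, "dx": 0.022, "dy": 0.01, "dz": 0, "jaw": 0},
    {"wx": 0, "wy": 0, "wz": 0, "dx": 0.022, "dy": 0.01, "dz": 0, "jaw": 0},
    {"wx": 0, "wy": 0, "wz": 0, "dx": 0.022, "dy": 0.01, "dz": 0, "jaw": 0},
    {"wx": 0, "wy": 0, "wz": 0, "dx": 0, "dy": 0, "dz": 0, "jaw": 0},
  ],
)

```text
time_s: 2.52
tool_pos: [0.5034, -0.2611, 0.2312]
tool_rot: [[0.269, 0.963, 0.001], [0.963, -0.269, 0.001], [0.001, 0.0, -1.0]]
force: [-0.4, 0.2, -0.2]
gripper_width: 0.0001
grasp_force: 0.0
```

Call:
jog_arm(
  targets=[
    {"wx": 0, "wy": 0, "wz": 0, "dx": 0.012, "dy": 0, "dz": 0, "jaw": 0},
    {"wx": 0, "wy": 0, "wz": 0, "dx": 0.012, "dy": 0, "dz": 0, "jaw": 0},
    {"wx": 0, "wy": 0, "wz": 0, "dx": 0, "dy": 0, "dz": 0.02, "jaw": 0},
    {"wx": 0, "wy": 0, "wz": 0, "dx": 0, "dy": 0, "dz": 0.03, "jaw": 0},
    {"wx": 0, "wy": 0, "wz": 0, "dx": 0, "dy": 0, "dz": 0.03, "jaw": 0},
    {"wx": 0, "wy": 0, "wz": 0, "dx": 0, "dy": 0, "dz": 0.03, "jaw": 0},
    {"wx": 0, "wy": 0, "wz": 0, "dx": 0, "dy": 0, "dz": 0.015, "jaw": 0},
    {"wx": 0, "wy": 0, "wz": 0, "dx": 0, "dy": 0, "dz": 0, "jaw": 0},
  ],
)

```text
time_s: 3.18
tool_pos: [0.5054, -0.2395, 0.1032]
tool_rot: [[0.269, 0.963, -0.005], [0.963, -0.269, 0.003], [0.001, -0.005, -1.0]]
force: [-1.4, 0.7, -0.6]
gripper_width: -0.0001
grasp_force: 0.0
```

Run:
```python
from h import *
s=r.sense(); p=np.array(s["tool_pos"]); print(p, s["force"])
o=[]
for n,(x,y,w,h) in dict(scene=(170,160,200,150),top=(130,90,200,150)).items():
    f=r.grab_frame(n); g=f["img"].copy(); o.append(cv2.resize(g[y:y+h,x:x+w],None,fx=2,fy=2,interpolation=cv2.INTER_CUBIC))
    print(n,proj(f,p)-[x,y])
o=[cv2.resize(i,(400,300)) for i in o]; cv2.imwrite("pics/c1.png",np.hstack(o))
```

```text
[ 0.50540313 -0.23945781  0.10318447] [-1.38122222  0.66323355 -0.59085468]
scene [[131.96895577  78.20973175]]
top [[52.71285829 65.70517473]]
```

View pics/c1.png

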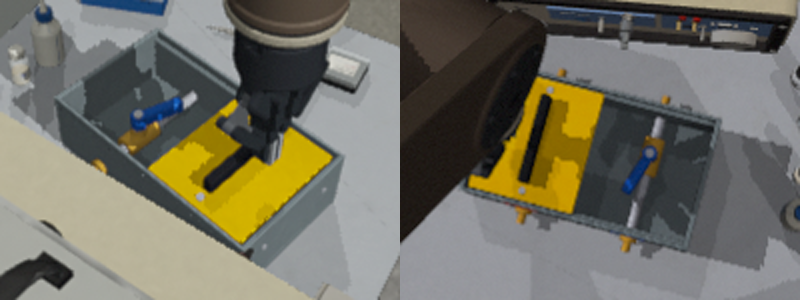

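Call:
jog_arm(
  targets=[
    {"wx": 0, "wy": 0, "wz": 0, "dx": 0, "dy": 0, "dz": 0.012, "jaw": 0},
    {"wx": 0, "wy": 0, "wz": 0, "dx": 0, "dy": 0, "dz": 0.01, "jaw": 0},
    {"wx": 0, "wy": 0, "wz": 0, "dx": 0, "dy": 0, "dz": 0, "jaw": 0},
    {"wx": 0, "wy": 0, "wz": 0, "dx": -0.005, "dy": 0, "dz": 0, "jaw": 0},
    {"wx": 0, "wy": 0, "wz": 0, "dx": -0.005, "dy": 0, "dz": 0, "jaw": 0},
    {"wx": 0, "wy": 0, "wz": 0, "dx": -0.005, "dy": 0, "dz": 0, "jaw": 0},
    {"wx": 0, "wy": 0, "wz": 0, "dx": -0.005, "dy": 0, "dz": 0, "jaw": 0},
    {"wx": 0, "wy": 0, "wz": 0, "dx": -0.005, "dy": 0, "dz": 0, "jaw": 0},
    {"wx": 0, "wy": 0, "wz": 0, "dx": -0.005, "dy": 0, "dz": 0, "jaw": 0},
  ],
)

```text
time_s: 4.03
tool_pos: [0.4997, -0.2703, 0.0846]
tool_rot: [[0.267, 0.964, 0.0], [0.964, -0.267, -0.0], [0.0, 0.0, -1.0]]
force: [0.7, 4.6, 3.1]
gripper_width: 0.0002
grasp_force: 2.0
```

Call:
jog_arm(
  targets=[
    {"wx": 0, "wy": 0, "wz": 0, "dx": -0.008, "dy": 0, "dz": 0, "jaw": 0},
    {"wx": 0, "wy": 0, "wz": 0, "dx": -0.008, "dy": 0, "dz": 0, "jaw": 0},
    {"wx": 0, "wy": 0, "wz": 0, "dx": -0.008, "dy": 0, "dz": 0, "jaw": 0},
    {"wx": 0, "wy": 0, "wz": 0, "dx": -0.008, "dy": 0, "dz": 0, "jaw": 0},
    {"wx": 0, "wy": 0, "wz": 0, "dx": -0.008, "dy": 0, "dz": 0, "jaw": 0},
    {"wx": 0, "wy": 0, "wz": 0, "dx": -0.008, "dy": 0, "dz": 0, "jaw": 0},
    {"wx": 0, "wy": 0, "wz": 0, "dx": -0.008, "dy": 0, "dz": 0, "jaw": 0},
  ],
)

```text
time_s: 4.62
tool_pos: [0.4847, -0.3245, 0.0843]
tool_rot: [[0.267, 0.964, 0.0], [0.964, -0.267, -0.0], [0.0, 0.0, -1.0]]
force: [3.1, 4.6, 3.3]
gripper_width: 0.0005
grasp_force: 2.7
```

Call:
jog_arm(
  targets=[
    {"wx": 0, "wy": 0, "wz": 0, "dx": -0.008, "dy": 0, "dz": 0, "jaw": 0},
    {"wx": 0, "wy": 0, "wz": 0, "dx": -0.008, "dy": 0, "dz": 0, "jaw": 0},
    {"wx": 0, "wy": 0, "wz": 0, "dx": -0.008, "dy": 0, "dz": 0, "jaw": 0},
    {"wx": 0, "wy": 0, "wz": 0, "dx": -0.008, "dy": 0, "dz": 0, "jaw": 0},
    {"wx": 0, "wy": 0, "wz": 0, "dx": -0.008, "dy": 0, "dz": 0, "jaw": 0},
    {"wx": 0, "wy": 0, "wz": 0, "dx": -0.004, "dy": 0, "dz": 0, "jaw": 0},
    {"wx": 0, "wy": 0, "wz": 0, "dx": 0, "dy": 0, "dz": 0, "jaw": 0},
  ],
)

```text
time_s: 5.2
tool_pos: [0.4727, -0.3673, 0.0842]
tool_rot: [[0.267, 0.964, -0.0], [0.964, -0.267, -0.0], [-0.0, 0.0, -1.0]]
force: [0.2, 1.1, 0.5]
gripper_width: 0.0002
grasp_force: 0.0
```

Roughly 10 mm remain; advance in small steps until the wall force shows.

Call:
jog_arm(
  targets=[
    {"wx": 0, "wy": 0, "wz": 0, "dx": -0.003, "dy": 0, "dz": 0, "jaw": 0},
    {"wx": 0, "wy": 0, "wz": 0, "dx": -0.003, "dy": 0, "dz": 0, "jaw": 0},
    {"wx": 0, "wy": 0, "wz": 0, "dx": -0.002, "dy": 0, "dz": 0, "jaw": 0},
    {"wx": 0, "wy": 0, "wz": 0, "dx": -0.001, "dy": 0, "dz": 0, "jaw": 0},
  ],
)

```text
time_s: 5.53
tool_pos: [0.47, -0.3723, 0.0839]
tool_rot: [[0.267, 0.964, -0.002], [0.964, -0.267, 0.004], [0.004, -0.003, -1.0]]
force: [7.5, 26.9, 11.1]
gripper_width: 0.0002
grasp_force: 13.8
```

Call:
jog_arm(
  targets=[
    {"wx": 0, "wy": 0, "wz": 0, "dx": -0.001, "dy": 0, "dz": 0, "jaw": 0},
    {"wx": 0, "wy": 0, "wz": 0, "dx": -0.001, "dy": 0, "dz": 0, "jaw": 0},
  ],
)

```text
time_s: 5.7
tool_pos: [0.4698, -0.3726, 0.0839]
tool_rot: [[0.267, 0.964, -0.002], [0.964, -0.267, 0.006], [0.005, -0.003, -1.0]]
force: [14.2, 40.4, 13.5]
gripper_width: -0.0001
grasp_force: 21.4
```

Call:
jog_arm(
  targets=[
    {"wx": 0, "wy": 0, "wz": 0, "dx": 0.004, "dy": 0, "dz": 0, "jaw": 0},
    {"wx": 0, "wy": 0, "wz": 0, "dx": 0.008, "dy": 0, "dz": 0, "jaw": 0},
    {"wx": 0, "wy": 0, "wz": 0, "dx": 0, "dy": 0, "dz": -0.03, "jaw": 0},
    {"wx": 0, "wy": 0, "wz": 0, "dx": 0, "dy": 0, "dz": -0.03, "jaw": 0},
    {"wx": 0, "wy": 0, "wz": 0, "dx": 0, "dy": 0, "dz": -0.03, "jaw": 0},
    {"wx": 0, "wy": 0, "wz": 0, "dx": 0, "dy": -0.02, "dz": -0.02, "jaw": 0},
    {"wx": 0, "wy": 0, "wz": 0, "dx": 0, "dy": -0.02, "dz": 0, "jaw": 0},
    {"wx": 0, "wy": 0, "wz": 0, "dx": 0, "dy": 0, "dz": 0, "jaw": 0},
  ],
)

```text
time_s: 6.37
tool_pos: [0.4325, -0.3536, 0.1955]
tool_rot: [[0.266, 0.964, -0.0], [0.964, -0.266, -0.001], [-0.001, -0.0, -1.0]]
force: [0.8, -0.1, 0.5]
gripper_width: -0.0002
grasp_force: 0.0
```

Run:
```python
from h import *
s=r.sense(); print(s["tool_pos"],s["force"])
o=[]
for n,(x,y,w,h) in dict(scene=(170,160,200,150),top=(130,90,200,150)).items():
    f=r.grab_frame(n); np.save(f"{n}1.npy",f,allow_pickle=True); im=f["img"]
    hsv=cv2.cvtColor(im,cv2.COLOR_BGR2HSV)
    m=cv2.inRange(hsv,(0,150,70),(8,255,255))|cv2.inRange(hsv,(173,150,70),(180,255,255))
    k=np.zeros_like(m);k[y+20:y+h,x:x+w]=255; m&=k
    q=np.argwhere(m)[:,::-1]; print(n,len(q))
    if len(q)>5: print(q.min(0),q.max(0),cv2.minAreaRect(np.float32(onz(f,q,.057)[:,:2]*1000)))
    my=cv2.inRange(hsv,(22,150,120),(36,255,255)); nn,l,st,c=cv2.connectedComponentsWithStats(my); i=1+st[1:,4].argmax()
    print("guard",cv2.minAreaRect(np.float32(onz(f,np.argwhere(l==i)[:,::-1],.072)[:,:2]*1000)))
    o.append(cv2.resize(im[y:y+h,x:x+w],(400,300),interpolation=cv2.INTER_CUBIC))
cv2.imwrite("pics/c2.png",np.hstack(o))
```

```text
[ 0.43248606 -0.35361907  0.19547762] [ 0.84537996 -0.06891575  0.53686272]
scene 210
[279 240] [305 259] ((504.32354736328125, -258.0992431640625), (21.2825927734375, 64.165283203125), 64.5302963256836)
guard ((465.77606201171875, -385.5733337402344), (121.99935913085938, 139.43869018554688), 74.7699203491211)
top 0
guard ((415.7017517089844, -432.1120300292969), (32.24809646606445, 82.45467376708984), 49.462677001953125)
```

View pics/c2.png

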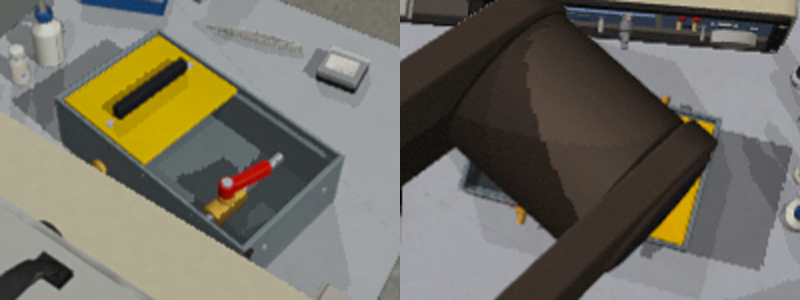

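The guard (yellow, crop left at (150,90)) lies against the blue end; the red handle is uncovered, pivot at about (227,187), tip at (270,167) in the left crop. I'll check the box frame against the pivots.

Run:
```python
from h import *
a=-.2645; X=np.array([np.cos(a),np.sin(a)]);Y=np.array([-X[1],X[0]])
t=np.load("top.npy",allow_pickle=True).item(); s=np.load("scene.npy",allow_pickle=True).item(); s1=np.load("scene1.npy",allow_pickle=True).item()
b=onz(t,[[254.75,166.5]],.060)[0,:2]*1000; print("blue piv",b,"centre",b-20*X+62.5*Y)
q=onz(s1,[[283.5,252],[305.5,243]],.059)[:,:2]*1000; print("red piv,tip",q,"centre",q[0]-20*X-62.5*Y)
d=q[1]-q[0]; print("len",np.hypot(*d),"theta",np.arctan2(d@Y,-d@X))
for n,f in dict(s=s,s1=s1).items():
    my=cv2.inRange(cv2.cvtColor(f["img"],cv2.COLOR_BGR2HSV),(22,150,120),(36,255,255)); nn,l,st,c=cv2.connectedComponentsWithStats(my); i=1+st[1:,4].argmax()
    R=cv2.minAreaRect(np.float32(onz(f,np.argwhere(l==i)[:,::-1],.072)[:,:2]*1000)); print(n,R)
    if n=="s1": print("centre",np.array(R[0])+65*Y)
# predicted outlines for centre candidates
g=cv2.resize(s1["img"][160:310,170:370],(800,600),interpolation=cv2.INTER_CUBIC)
for c0,col in(((481.8,-331.5),(255,0,255)),((484,-326),(0,255,0))):
    P=[np.r_[(np.array(c0)+x*X+y*Y),76]/1000 for x,y in((75,131),(75,-131),(-75,-131),(-75,131))]
    p=(proj(s1,P)-[170,160]+.5)*4; cv2.polylines(g,[p.astype(int)],True,col,1)
cv2.imwrite("pics/c3.png",g)
```

```text
blue piv [ 486.71348539 -393.46884958] centre [ 483.74818676 -327.91385737]
red piv,tip [[ 520.46518744 -267.81625414]
 [ 479.56840023 -239.83605809]] centre [ 484.82155267 -322.91417878]
len 49.552382128504554 theta 0.3355199631715957
s ((499.4261474609375, -264.3982849121094), (120.93983459472656, 138.0673828125), 74.8703384399414)
s1 ((465.77606201171875, -385.5733337402344), (121.99935913085938, 139.43869018554688), 74.7699203491211)
centre [ 482.76879681 -322.83381697]
```

View pics/c3.png

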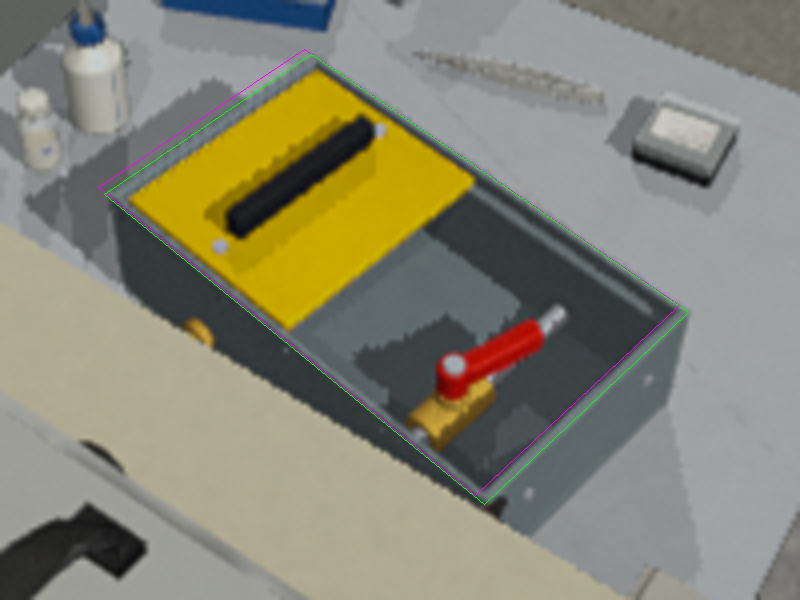

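Call:
jog_arm(
  targets=[
    {"wx": 0, "wy": 0, "wz": -0.2, "dx": 0.014, "dy": 0.005, "dz": 0, "jaw": 0},
    {"wx": 0, "wy": 0, "wz": 0, "dx": 0.02, "dy": 0.007, "dz": 0, "jaw": 0},
    {"wx": 0, "wy": 0, "wz": 0, "dx": 0.02, "dy": 0.007, "dz": 0, "jaw": 0},
    {"wx": 0, "wy": 0, "wz": 0, "dx": 0.02, "dy": 0.007, "dz": 0, "jaw": 0},
    {"wx": 0, "wy": 0, "wz": 0, "dx": 0, "dy": 0, "dz": 0.02, "jaw": 0},
    {"wx": 0, "wy": 0, "wz": 0, "dx": 0, "dy": 0, "dz": 0.03, "jaw": 0},
    {"wx": 0, "wy": 0, "wz": 0, "dx": 0, "dy": 0, "dz": 0.03, "jaw": 0},
    {"wx": 0, "wy": 0, "wz": 0, "dx": 0, "dy": 0, "dz": 0.015, "jaw": 0},
    {"wx": 0, "wy": 0, "wz": 0, "dx": 0, "dy": 0, "dz": 0, "jaw": 0},
  ],
)

```text
time_s: 7.22
tool_pos: [0.4781, -0.2886, 0.0955]
tool_rot: [[0.263, 0.965, -0.005], [0.965, -0.263, 0.003], [0.002, -0.005, -1.0]]
force: [-0.6, 0.6, 0.4]
gripper_width: 0.0002
grasp_force: 0.0
```

Call:
jog_arm(
  targets=[
    {"wx": 0, "wy": 0, "wz": 0, "dx": 0, "dy": 0, "dz": 0.012, "jaw": 0},
    {"wx": 0, "wy": 0, "wz": 0, "dx": 0, "dy": 0, "dz": 0.012, "jaw": 0},
    {"wx": 0, "wy": 0, "wz": 0, "dx": 0, "dy": 0, "dz": 0.012, "jaw": 0},
    {"wx": 0, "wy": 0, "wz": 0, "dx": 0, "dy": 0, "dz": 0.01, "jaw": 0},
    {"wx": 0, "wy": 0, "wz": 0, "dx": 0, "dy": 0, "dz": 0, "jaw": 0},
    {"wx": 0, "wy": 0, "wz": 0, "dx": 0, "dy": 0, "dz": 0, "jaw": 0},
  ],
)

```text
time_s: 7.72
tool_pos: [0.4796, -0.29, 0.0533]
tool_rot: [[0.263, 0.965, -0.0], [0.965, -0.263, 0.0], [0.0, -0.0, -1.0]]
force: [0.1, 0.2, -0.4]
gripper_width: -0.0
grasp_force: 0.0
```

Run:
```python
from h import *
f=r.grab_frame("scene"); cv2.imwrite("pics/c4.png",cv2.resize(f["img"][160:310,170:370],(800,600),interpolation=cv2.INTER_CUBIC))
# path of the finger centre relative to pivot, box axes
for th in np.linspace(.0,np.pi/2,10):
    u=np.array([-np.cos(th),np.sin(th)]);n=np.array([np.sin(th),np.cos(th)])
    print(round(th,2),np.round(36*u-(6+14*n[0]+11*n[1])*n,1))
```

```text
0.0 [-36. -17.]
0.17 [-38.8 -12.7]
0.35 [-41.1  -7.5]
0.52 [-42.4  -1.5]
0.7 [-42.6   5.2]
0.87 [-41.4  12.3]
1.05 [-38.5  19.4]
1.22 [-33.8  26. ]
1.4 [-27.6  31.7]
1.57 [-20.  36.]
```

View pics/c4.png

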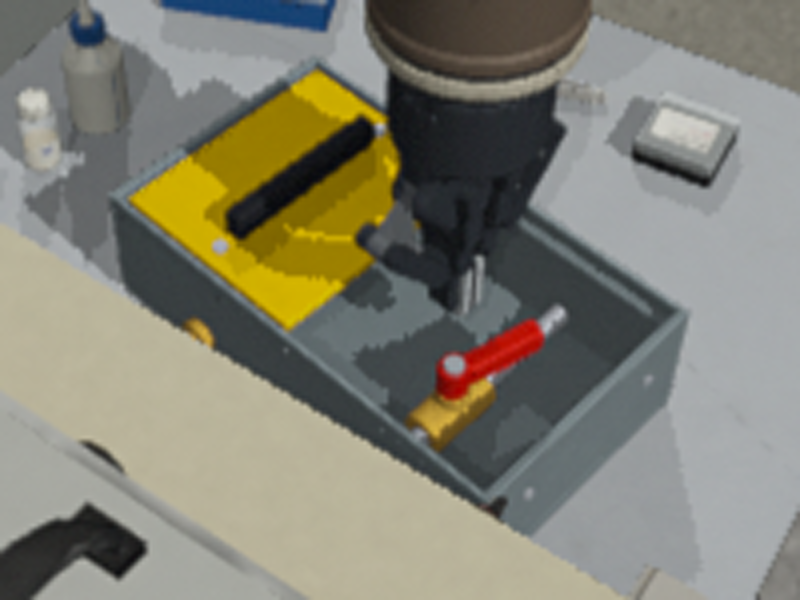

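The fingers (460,300) stand clear on the -y side of the red handle; push along the arc.

Call:
jog_arm(
  targets=[
    {"wx": 0, "wy": 0, "wz": 0, "dx": 0, "dy": 0, "dz": 0.005, "jaw": 0},
    {"wx": 0, "wy": 0, "wz": 0, "dx": 0.006, "dy": -0.002, "dz": 0, "jaw": 0},
    {"wx": 0, "wy": 0, "wz": 0, "dx": 0.006, "dy": -0.002, "dz": 0, "jaw": 0},
    {"wx": 0, "wy": 0, "wz": 0, "dx": 0.006, "dy": -0.001, "dz": 0, "jaw": 0},
    {"wx": 0, "wy": 0, "wz": 0, "dx": 0.005, "dy": -0.002, "dz": 0, "jaw": 0},
    {"wx": 0, "wy": 0, "wz": 0, "dx": 0.006, "dy": -0.001, "dz": 0, "jaw": 0},
    {"wx": 0, "wy": 0, "wz": 0, "dx": 0.007, "dy": 0, "dz": 0, "jaw": 0},
    {"wx": 0, "wy": 0, "wz": 0, "dx": 0, "dy": 0, "dz": 0, "jaw": 0},
  ],
)

```text
time_s: 8.43
tool_pos: [0.4812, -0.2518, 0.0484]
tool_rot: [[0.262, 0.965, -0.0], [0.965, -0.262, 0.0], [0.0, -0.0, -1.0]]
force: [0.6, -0.8, 0.2]
gripper_width: -0.0004
grasp_force: 0.2
```

Call:
jog_arm(
  targets=[
    {"wx": 0, "wy": 0, "wz": 0, "dx": 0.006, "dy": 0.001, "dz": 0, "jaw": 0},
    {"wx": 0, "wy": 0, "wz": 0, "dx": 0.007, "dy": 0.003, "dz": 0, "jaw": 0},
    {"wx": 0, "wy": 0, "wz": 0, "dx": 0.006, "dy": 0.005, "dz": 0, "jaw": 0},
    {"wx": 0, "wy": 0, "wz": 0, "dx": 0.006, "dy": 0.006, "dz": 0, "jaw": 0},
    {"wx": 0, "wy": 0, "wz": 0, "dx": 0.003, "dy": 0.006, "dz": 0, "jaw": 0},
    {"wx": 0, "wy": 0, "wz": 0, "dx": 0, "dy": 0, "dz": 0, "jaw": 0},
  ],
)

```text
time_s: 8.93
tool_pos: [0.5102, -0.2311, 0.0483]
tool_rot: [[0.262, 0.965, 0.001], [0.965, -0.262, -0.0], [0.0, 0.001, -1.0]]
force: [-0.5, 0.1, 0.9]
gripper_width: -0.0001
grasp_force: 0.1
```

Call:
jog_arm(
  targets=[
    {"wx": 0, "wy": 0, "wz": 0, "dx": 0, "dy": 0.002, "dz": 0, "jaw": 0},
    {"wx": 0, "wy": 0, "wz": 0, "dx": 0, "dy": 0.001, "dz": 0, "jaw": 0},
    {"wx": 0, "wy": 0, "wz": 0, "dx": 0, "dy": 0, "dz": 0, "jaw": 0},
  ],
)

```text
time_s: 9.18
tool_pos: [0.5111, -0.232, 0.048]
tool_rot: [[0.263, 0.965, -0.001], [0.965, -0.263, 0.001], [0.001, -0.002, -1.0]]
force: [-2.8, 3.2, 1.8]
gripper_width: -0.0
grasp_force: 1.8
```

Call:
jog_arm(
  targets=[
    {"wx": 0, "wy": 0, "wz": 0, "dx": 0, "dy": 0.001, "dz": 0, "jaw": 0},
    {"wx": 0, "wy": 0, "wz": 0, "dx": 0, "dy": 0.001, "dz": 0, "jaw": 0},
    {"wx": 0, "wy": 0, "wz": 0, "dx": 0, "dy": 0, "dz": 0, "jaw": 0},
  ],
)

```text
time_s: 9.43
tool_pos: [0.5116, -0.232, 0.0479]
tool_rot: [[0.263, 0.965, -0.004], [0.965, -0.263, 0.002], [0.001, -0.004, -1.0]]
force: [-8.4, 5.7, 5.2]
gripper_width: 0.0001
grasp_force: 5.6
```

Call:
jog_arm(
  targets=[
    {"wx": 0, "wy": 0, "wz": 0, "dx": 0, "dy": 0.001, "dz": 0, "jaw": 0},
    {"wx": 0, "wy": 0, "wz": 0, "dx": 0, "dy": 0.001, "dz": 0, "jaw": 0},
    {"wx": 0, "wy": 0, "wz": 0, "dx": 0, "dy": 0.001, "dz": 0, "jaw": 0},
    {"wx": 0, "wy": 0, "wz": 0, "dx": 0, "dy": 0, "dz": 0, "jaw": 0},
  ],
)

```text
time_s: 9.77
tool_pos: [0.5124, -0.232, 0.0475]
tool_rot: [[0.263, 0.965, -0.007], [0.965, -0.263, 0.004], [0.002, -0.008, -1.0]]
force: [-20.2, 7.2, 11.9]
gripper_width: 0.0004
grasp_force: 11.9
```

Run:
```python
from h import *
f=r.grab_frame("scene"); cv2.imwrite("pics/c5.png",cv2.resize(f["img"][160:310,170:370],(800,600),interpolation=cv2.INTER_CUBIC))
```

```text
(no output)
```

View pics/c5.png

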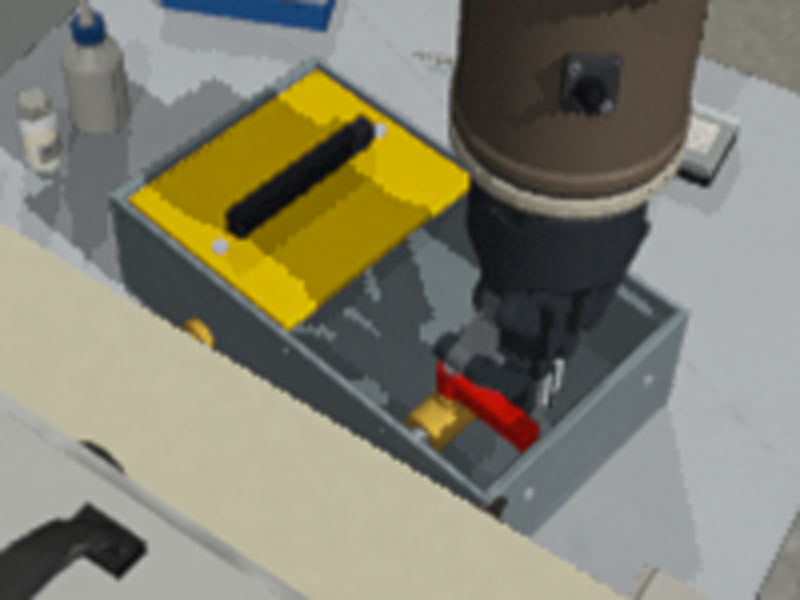

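The red handle runs from (450,375) to (530,440), parallel to the long wall. Back off, rise, and check.

Call:
jog_arm(
  targets=[
    {"wx": 0, "wy": 0, "wz": 0, "dx": 0, "dy": -0.006, "dz": 0, "jaw": 0},
    {"wx": 0, "wy": 0, "wz": 0, "dx": 0, "dy": -0.01, "dz": 0, "jaw": 0},
    {"wx": 0, "wy": 0, "wz": 0, "dx": 0, "dy": 0, "dz": 0, "jaw": 0},
    {"wx": 0, "wy": 0, "wz": 0, "dx": 0, "dy": 0, "dz": -0.02, "jaw": 0},
    {"wx": 0, "wy": 0, "wz": 0, "dx": 0, "dy": 0, "dz": -0.03, "jaw": 0},
    {"wx": 0, "wy": 0, "wz": 0, "dx": 0, "dy": 0, "dz": -0.03, "jaw": 0},
    {"wx": 0, "wy": 0, "wz": 0, "dx": 0, "dy": 0, "dz": -0.03, "jaw": 0},
    {"wx": 0, "wy": 0, "wz": 0, "dx": 0, "dy": 0, "dz": -0.03, "jaw": 0},
    {"wx": 0, "wy": 0, "wz": 0, "dx": 0, "dy": 0, "dz": -0.03, "jaw": 0},
    {"wx": 0, "wy": 0, "wz": 0, "dx": 0, "dy": 0, "dz": 0, "jaw": 0},
  ],
)

```text
time_s: 10.65
tool_pos: [0.5038, -0.2311, 0.224]
tool_rot: [[0.263, 0.965, 0.008], [0.965, -0.263, -0.004], [-0.002, 0.009, -1.0]]
force: [1.3, -0.4, -0.2]
gripper_width: -0.0001
grasp_force: 0.0
```

Run:
```python
from h import *
a=-.2645; X=np.array([np.cos(a),np.sin(a)]);Y=np.array([-X[1],X[0]])
f=r.grab_frame("scene"); im=f["img"]
hsv=cv2.cvtColor(im,cv2.COLOR_BGR2HSV)
m=cv2.inRange(hsv,(0,150,70),(8,255,255))|cv2.inRange(hsv,(173,150,70),(180,255,255)); m[:180]=0;m[310:]=0;m[:,:170]=0;m[:,370:]=0
R=cv2.minAreaRect(np.float32(onz(f,np.argwhere(m)[:,::-1],.053)[:,:2]*1000)); print(R,"box yaw",np.degrees(a))
cv2.imwrite("pics/c6.png",cv2.resize(im[160:310,170:370],(800,600),interpolation=cv2.INTER_CUBIC))
```

```text
((527.4943237304688, -249.20162963867188), (61.80371856689453, 23.32050895690918), 69.12161254882812) box yaw -15.154733681210276
```

View pics/c6.png

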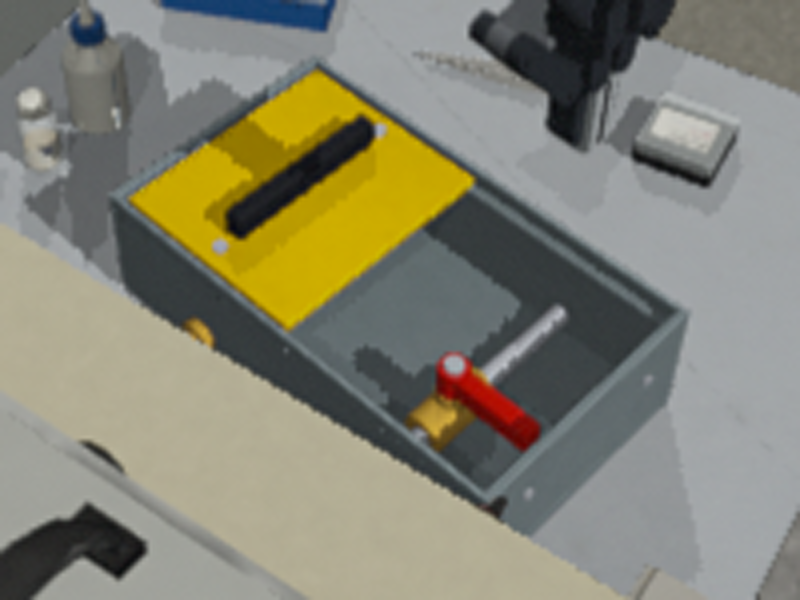

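The picture shows the guard at the blue end and the red handle from (455,365) to (530,428), parallel to the long walls. With the push force at the stop as well, it is fully shut.

```bash
python3 -c "
from bench import r
print(r.close_job())"
```

```text
the job is handed in; nothing more can be done
None
```

The guard is fully across at the blue end and the red handle is shut against its stop, confirmed by contact force and the last picture; the job was handed in at about 10.7 s, and no verdict came back.

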